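# Fetch a spare nozzle from the push-latch parts box

## Robot

A 7-joint arm with a two-finger parallel gripper is mounted at the origin on the work surface. World frame = base frame: x ahead of the robot, y to its left, z up, the work surface at z = 0. Lengths are in m, angles in rad, forces in N, time in s.
With the tool pointing down it reaches from about 0.4 to 0.925 m from the base axis. Payload 5.6 kg.
Tool frame: the origin (TCP) lies where the fingers leave the gripper's body, on its centre line; the fingertips stand 73 mm ahead of it and the grasp point (between the pads) lies 54 mm ahead of it; z points along the fingers, y is the direction in which the jaws open and shut (so a half turn about z gives the same grasp; the last joint's range is limited). The gripper opens to 85 mm and grips with 20 to 120 N. Pads are 22 mm wide; open, the fingers measure 114 mm over their backs; the gripper's body (76 mm by 85 mm) begins 54 mm behind the grasp point. The pads swing forward as they close: fully open they stand 13 mm farther back than shut.
Start: joints at [1.17, 0.468, -0.012, 1.603, 0.006, 1.071, -0.056], TCP at [0.228, -0.609, 0.304] pointing down, gripper open.
Joint ranges: [-2.53, 2.53], [-0.31, 2.02], [-1.57, 1.55], [0.28, 2.44], [-1.29, 4.43], [0.15, 1.84], [-2.92, 2.92]. Speed limits (rad/s): [2.57, 2.57, 3.14, 3.14, 3.14, 3.14, 3.14].

## Interface

Orientations are given as a rotation vector (axis times angle).
In Python, from bench import status, capture, job, spot_in, silhouettes, spot_point gives the robot as it stands. The module is installed in compiled form; this text tells all that it offers.
- The arm moves only by the shell command python3 -m crank 'ROWS' [FORCE]. ROWS is a JSON object of lists of equal length, an entry for each row: "slide": the shift along the tool's x, y, z scaled (see below), a list of three; "dr": the turn, a rotation vector about the tool's x, y, z scaled (see below), a list of three; "claw": the closure, from 0 (fully open) to 1 (shut). In form: {"slide": [[tx, ty, tz], ...], "dr": [[ax, ay, az], ...], "claw": [claw, ...]}. A call has 1 to 8 rows; each row is the pose to reach, as a shift and turn from the pose commanded when the call began, along the tool's axes at that moment; what a row does not reach only later rows make up. The controller multiplies each number of a shift by 500 mm and each number of a turn by 90 degrees. A row lasts 1/8 s, in which the tool goes at most 62.5 mm and 10.7 degrees, less where a joint would pass 70% of its speed; a pose out of reach is approached as far as the arm can. A call with a number of a shift or a turn outside -1 to 1 is refused whole. A call with a gripper value outside its range is refused whole. The fingers move at their own pace and stop on an object; FORCE is the grip in N (left out, the last holds). Time passes only in rows, so rows that repeat a pose let the fingers close. It gives the time, the measured TCP pose, the force and the opening at its end, in the units of the state.
- status.get_obs(): the state, without advancing time (a new reading comes with each control period).
- capture(name): name is "scene" or "top" or "wrist"; returns a dict with "frame" (384x512x3 uint8, blue, green, red), "fov_y" (degrees; the focal length in pixels is half the picture's height over the tangent of half this angle, whatever the lens; pixels are square), "cx", "cy" (the principal point, pixels), "R" (3x3) and "t" (3): a world point X has camera coordinates R X + t; the wrist camera has in their place "mount" (4x4, takes a point from camera to tool coordinates, whose origin is the TCP and whose axes are the flange's). Camera axes: x right, y down, z forward; pixel columns grow to the right and rows downward; lengths in m; the calibration is good to about 2 mm. The wrist camera is an equidistant fisheye: a pixel r from the principal point sees the ray r / f radians off the axis. A picture is of the moment at which its call begins: read the wrist's pose just before it. There is no depth.
- job.job_done(): hands the job in, once; it reports no verdict.
Trained networks look in the newest picture that a camera, given by its name, has taken for a name from the list of things; names that differ only in an ending like _2 or _b are one class to them, and where a whole thing is asked for, a point or a joint stands for the part that bears it (a point fixed in the world has none). Each returns a list of dicts, best first, with "p" (0 to 1); they miss things now and then, are a little off and sometimes report something else, mostly with a low value. They report only what shows in the picture. A call takes as long as a camera call. They do not tell look-alikes from the thing itself.
- spot_in(name, camera): "at" ([x, y, z] in m, in world coordinates, good to about 4 mm: the middle of the surface that is visible of it).
- silhouettes(name, camera): "pixels" (384x512 bool, what is visible of it).
- spot_point(name, camera): "at" ([x, y, z] in m, in world coordinates, good to about 4 mm: a listed point, or the origin of a listed thing).
The state is a dict: "time_s": time; "joint_pos": joint angles; "dq": joint speeds; "tau": joint torques, N m; "tool_pos": TCP position; "tcp_rot": TCP orientation; "force": force on the tool from outside, world axes, zero at the start; "ft_torque": the same for the moment, N m; "finger_gap": finger opening in m.
Only numpy, scipy, OpenCV 4.12 (cv2) and the standard library are available. Lean on these libraries where they do the work, as an engineer would, in place of code of your own. Each camera call takes 0.05 s, during which the arm holds its last target. There are 200 camera calls.

## Task

Press down on the front of the grey parts box's closed hatch, over its latch, until you feel the latch bottom out (firmly, but never with more than 20 N), then get out of the way at once so that the hatch swings fully open by its own spring, untouched. Take the steel nozzle out of the box and stand it foot down in the empty socket of the nozzle rack, gently and fully home, and let go of it. Leave the hatch open and the other things where they are.

Things in the scene. Friction and masses are not known exactly. Their poses are not given: they have to be found in the camera images.
- case: Fixed grey box, 160 (x) x 150 (y) x 90 mm high, origin under its centre, front to -x. Hatch hinge along the rear: 68 mm behind the origin, 86 mm up. Compartment under the hatch: from 42 mm ahead of the origin to 70 mm behind it, 65 mm to either side (y), floor at z = 8 mm, its front wall 56 mm high. The latch sits in the narrow bay ahead of that wall.
- hatch (a joint): Angle (rad) of the white sprung hatch (146 x 126 x 6 mm, between the box's side walls) on its rear hinge: 0 latched, grows as the front rises, 1.75 (past upright) open, negative pressed in. Once unlatched, its spring lifts the front at 60 to 100 mm/s, open within 6 s: back off faster, up and forward of the box; do not touch it between 0.25 and 1.45. Stays open.
- hatch_press (a point): Point on the hatch's top over the latch, mid-width, 16 mm behind its front edge, on a thin dark strip; 93 mm up when closed; z out of the face. Pressing here takes 3 to 8 N; the latch lets go after 4 to 17 mm (hidden, differs each time), about 1 mm before a hard stop where force climbs steeply: press slowly, 10 to 12 N is enough, over 20 N breaks it. If not released, press again.
- nozzle: Loose steel nozzle, about 100 g, round about its z axis, standing foot down on the floor of the box's compartment at the start, under the hatch. Foot 20 mm diameter x 18 mm long, then a collar 30 mm diameter from 18 to 24 mm, a cylindrical grip 20 mm diameter from 24 to 54 mm, and a short conical tip to 64 mm. Origin at the centre of the foot's underside, z up towards the tip.
- rack: Fixed aluminium block 60 (x) x 160 (y) x 30 mm high, origin at the centre of its underside, with two round sockets, at y = -45 and +45 mm. The -45 mm socket is empty, the other holds a slim nozzle.
- socket (a point): Centre of the mouth of the rack's empty socket, on the rack's top face (30 mm up): a round hole 23 mm wide with a small chamfer, 22 mm deep; axes as the rack's. The nozzle is fully home when its collar rests on the rack, its origin then lying 18 mm below this point.
- slim_nozzle: Bystander: loose slim steel nozzle 62 mm tall in the rack's +45 mm socket, origin at the foot; stands out 50 mm from the rack's top.
- disc: Bystander: loose steel blanking disc 26 mm wide, 5 mm thick, flat on the floor at the rear of the box's compartment; origin under its centre.
- tape: Bystander: roll of paper tape 60 mm wide, 20 mm high, lying between box and rack; origin under its centre.
- glue_gun: Bystander: yellow glue gun lying on its side, about 230 x 140 x 40 mm; origin under its barrel.
- foam_strip: Bystander: dark strip 30 x 240 x 16 mm, origin under its centre.
- jar: Bystander: blue plastic jar with a white lid, 66 mm wide, 90 mm high, origin under its centre.
- marker: Bystander: white marker 110 mm long, 16 mm thick, lying; origin under its middle.
Mind the look-alikes: they are no part of the job. There is more than one size of the rack; the job needs the middle-sized.

How it is judged:
On the way, in this order (a step that is already met when the one before it is completed fails the run):
1. the latch has let go and the hatch has swung open (value of joint hatch above 1.5 rad), for 0.2 s.
2. the nozzle is lifted out of the box (z of nozzle in the frame of case above 0.095 m), for 0.1 s.
At the end, for the whole second after the job is handed in: The hatch stands open (above 1.45 rad); the nozzle stands in the rack's empty socket, its axis within 4 mm of the socket's, its foot at least 14.5 mm below the rack's top (18 when fully home), upright within 0.12 rad, at rest and released (value of joint hatch above 1.45 rad and horizontal distance between nozzle and socket below 0.004 m and z of nozzle in the frame of socket below -0.0145 m and angle between nozzle's own z axis and vertical below 0.12 rad and linear speed of nozzle below 0.02 m/s); the robot touches nothing.
It fails at once if the hatch is pressed or struck with more than 20 N (contact force between any of the fingers, the arm and hatch above 20 N).
It fails at once if the hatch is touched (more than 0.5 N) while it swings open, between 0.25 and 1.45 rad (contact force between any of the fingers, the arm and hatch above 0.5 N and value of joint hatch between 0.25 and 1.45 rad).
It fails at once if the nozzle is rammed against the rack with more than 40 N (contact force between nozzle and rack above 40 N).
It fails at once if a bystander is moved by more than 20 mm (distance of any of slim_nozzle, disc, tape, glue_gun, foam_strip, jar, marker from where it was at the start of the episode above 0.02 m).
It also fails if it takes over 61 s, if anything falls off the work surface, if the arm or the gripper's body presses on something with over 40 N, if the wrist force passes 120 N, or if a joint passes its speed limit or range.

## Working session

There is one attempt and no reset: what is moved stays moved. The work goes in short steps, Python scripts to look and compute and a shell command to move; the robot and the scene stay as the last step left them, time stands still between calls to the robot, and variables do not carry over. Pictures are saved under pics/ and viewed, about 8 in all and at most 12, crops included, and the job is handed in when it is done.

```bash
mkdir -p pics
cat > h.py <<'E'
import numpy as np,cv2
from bench import status,capture,job,spot_in,silhouettes,spot_point
from scipy.spatial.transform import Rotation as Ro
np.set_printoptions(precision=4,suppress=True)
def plan(target,yaw=None):
    o=status.get_obs();R=Ro.from_rotvec(o['tcp_rot']).as_matrix()
    return R.T@(np.array(target)-o['tool_pos'])/0.5
E
python3 - <<'E'
from h import *
o=status.get_obs();print(o['time_s'],o['tool_pos'],Ro.from_rotvec(o['tcp_rot']).as_matrix(),o['force'],o['finger_gap'])
for c in ['scene','top']:
    d=capture(c);cv2.imwrite(f'pics/{c}0.png',d['frame']);print(c,d['fov_y'],d['R'],d['t'])
    for n in ['case','hatch_press','rack','socket','slim_nozzle','tape','jar','glue_gun','foam_strip','marker']:
        print(n,[(np.round(r['at'],3),round(r['p'],2)) for r in spot_point(n,c)][:4])
E
```

```text
0.0 [ 0.2274 -0.6085  0.3029] [[ 0.9367  0.3502 -0.0008]
 [ 0.3502 -0.9367  0.0016]
 [-0.0001 -0.0018 -1.    ]] [-0.0908 -0.0694  0.0065] 0.08519079165096512
scene 53.15202628629268 [[ 0.0245  0.9996  0.0115]
 [ 0.5901 -0.0052 -0.8073]
 [-0.8069  0.0265 -0.59  ]] [-0.0291 -0.2631  1.5069]
case [(array([ 0.531,  0.163, -0.001]), 0.84)]
hatch_press [(array([0.47 , 0.172, 0.093]), 0.81)]
rack [(array([ 0.527, -0.166,  0.005]), 0.85), (array([ 0.381, -0.182,  0.   ]), 0.81), (array([ 0.296, -0.373, -0.001]), 0.6)]
socket [(array([ 0.517, -0.207,  0.028]), 0.96), (array([ 0.283, -0.43 ,  0.041]), 0.92), (array([ 0.371, -0.215,  0.02 ]), 0.72)]
slim_nozzle [(array([ 0.53 , -0.117,  0.011]), 0.43)]
tape [(array([0.523, 0.006, 0.001]), 0.71)]
jar [(array([ 0.607, -0.416,  0.   ]), 0.86)]
glue_gun [(array([ 0.564,  0.45 , -0.005]), 0.84)]
foam_strip [(array([0.782, 0.041, 0.003]), 0.76), (array([ 0.605, -0.412, -0.002]), 0.36)]
marker [(array([ 0.703, -0.004,  0.   ]), 0.67)]
top 57.64958728454643 [[ 0.0004 -0.9999  0.0168]
 [-0.9915 -0.0026 -0.1303]
 [ 0.1303 -0.0166 -0.9913]] [-0.0042  0.56
[... 166 characters left out ...]
 -0.414,  0.002]), 0.71), (array([0.563, 0.453, 0.002]), 0.31)]
rack [(array([ 0.291, -0.374,  0.001]), 0.9), (array([ 0.531, -0.164,  0.001]), 0.85), (array([ 0.381, -0.187,  0.003]), 0.72)]
socket [(array([ 0.373, -0.214,  0.02 ]), 0.76), (array([ 0.519, -0.205,  0.034]), 0.63), (array([ 0.289, -0.429,  0.042]), 0.59)]
slim_nozzle [(array([ 0.532, -0.12 ,  0.012]), 0.64)]
tape [(array([ 0.523,  0.003, -0.001]), 0.59)]
jar [(array([ 0.603, -0.416, -0.001]), 0.68)]
glue_gun [(array([0.563, 0.451, 0.002]), 0.66)]
foam_strip [(array([ 0.778,  0.046, -0.003]), 0.9)]
marker [(array([ 0.535, -0.118,  0.013]), 0.57), (array([ 0.52 , -0.209,  0.031]), 0.52), (array([ 0.703, -0.007, -0.001]), 0.44)]
```

View pics/scene0.png

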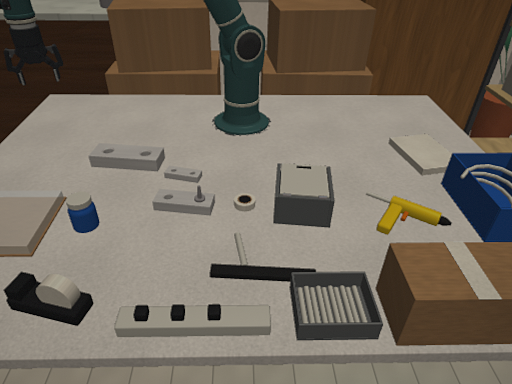

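View pics/top0.png

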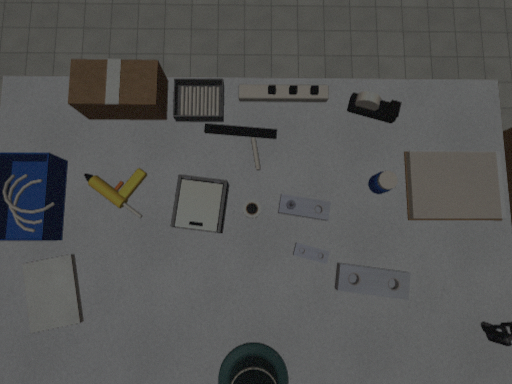

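The scene picture shows the grey case at about (303,192) and three racks. The middle-sized one, holding the slim nozzle, is at (185,200), which agrees with the networks' world position (0.53,-0.165). I'll go above the socket first, for a close look on the way.

```bash
python3 -m crank '{"slide":[[0.808,-0.563,0],[0.808,-0.563,0],[0.808,-0.563,0],[0.808,-0.563,0],[0.808,-0.563,0],[0.808,-0.563,0],[0.808,-0.563,0],[0.808,-0.563,0]],"dr":[[0,0,0.33],[0,0,0.33],[0,0,0.33],[0,0,0.33],[0,0,0.33],[0,0,0.33],[0,0,0.33],[0,0,0.33]],"claw":[1,1,1,1,1,1,1,1]}' 40
cat >> h.py <<'E'
def wpt(d,o,X):
    "world point -> wrist pixel"
    R=Ro.from_rotvec(o['tcp_rot']).as_matrix();M=np.array(d['mount'])
    pc=M[:3,:3].T@(R.T@(np.array(X)-o['tool_pos'])-M[:3,3])
    f=192/np.tan(np.radians(d['fov_y']/2));th=np.arctan2(np.hypot(*pc[:2]),pc[2]);s=f*th/np.hypot(*pc[:2])
    return np.array([d['cx']+s*pc[0],d['cy']+s*pc[1]])
def wray(d,o,px,z):
    "wrist pixel -> world point at height z"
    R=Ro.from_rotvec(o['tcp_rot']).as_matrix();M=np.array(d['mount'])
    f=192/np.tan(np.radians(d['fov_y']/2));u=np.array(px,float)-[d['cx'],d['cy']];r=np.hypot(*u);th=r/f
    v=np.array([*(u/max(r,1e-9)*np.sin(th)),np.cos(th)])
    v=R@M[:3,:3]@v;p=R@M[:3,3]+o['tool_pos'];return p+v*(z-p[2])/v[2]
E
python3 - <<'E'
from h import *
o=status.get_obs();print(o['time_s'],o['tool_pos'],Ro.from_rotvec(o['tcp_rot']).as_matrix(),o['joint_pos'])
d=capture('wrist');cv2.imwrite('pics/w1.png',d['frame']);print(d['mount'],d['fov_y'],d['cx'],d['cy'])
for n in ['socket','slim_nozzle','rack','tape','hatch_press','case']:
    print(n,[(np.round(r['at'],4),round(r['p'],2)) for r in spot_point(n,'wrist')][:4])
print(wpt(d,o,[.5185,-.207,.03]))
E
```

```text
time_s: 2.1
tool_pos: [0.5086, -0.2015, 0.3043]
tcp_rot: [3.131, -0.25, 0.001]
force: [0.1, -0.7, 0.1]
finger_gap: 0.0003
2.1 [ 0.5086 -0.2015  0.3043] [[ 0.9873 -0.159   0.0009]
 [-0.159  -0.9873 -0.0002]
 [ 0.0009  0.     -1.    ]] [ 0.4201  0.3009 -0.1255  1.8508  0.0442  0.9917 -1.4544]
[[-0.0002 -0.9581 -0.2864  0.0723]
 [ 1.     -0.0004  0.0006 -0.0008]
 [-0.0007 -0.2864  0.9581 -0.069 ]
 [ 0.      0.      0.      1.    ]] 65.70646984690485 261.1741335252863 190.97835485212684
socket [(array([ 0.3717, -0.2076,  0.0193]), 0.86), (array([ 0.2893, -0.429 ,  0.0452]), 0.68), (array([ 0.5206, -0.2086,  0.0296]), 0.64)]
slim_nozzle [(array([ 0.5313, -0.1161,  0.0137]), 0.55)]
rack [(array([ 0.2963, -0.367 , -0.0006]), 0.88), (array([ 0.5244, -0.1664, -0.002 ]), 0.85)]
tape [(array([ 0.5226,  0.0048, -0.003 ]), 0.79)]
hatch_press []
case [(array([ 0.5326,  0.1606, -0.0044]), 0.63)]
[264.9669 157.7193]
```

View pics/w1.png

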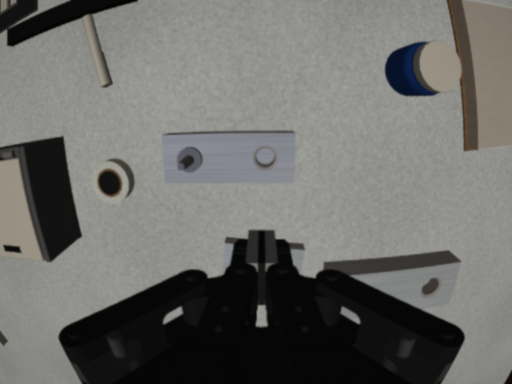

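The wrist picture shows the empty socket at (265,157), the slim nozzle at (189,160), the tape at (113,181) and the hatch strip at (12,248). The socket's predicted pixel is (265,158), so the estimates agree. Next I'll go over the hatch front.

```bash
python3 - <<'E'
from h import *
d=capture('wrist');o=status.get_obs()
for p in [(163,134),(294,131),(295,184),(163,184),(265,157)]: print(p,wray(d,o,p,.03))
E
python3 -m crank '{"slide":[[-0.255,-0.718,0.148],[-0.255,-0.718,0.148],[-0.255,-0.718,0.148],[-0.255,-0.718,0.148],[-0.255,-0.718,0.148],[-0.255,-0.718,0.148],[-0.255,-0.718,0.148],[-0.255,-0.718,0.148]],"dr":[[0,0,0],[0,0,0],[0,0,0],[0,0,0],[0,0,0],[0,0,0],[0,0,0],[0,0,0]],"claw":[1,1,1,1,1,1,1,1]}'
python3 - <<'E'
from h import *
o=status.get_obs();print(o['joint_pos'])
d=capture('wrist');cv2.imwrite('pics/w2.png',d['frame'])
for n in ['hatch_press','case']:
    print(n,[(np.round(r['at'],4),round(r['p'],2)) for r in spot_point(n,'wrist')][:4])
print(wpt(d,o,[.4695,.1735,.093]))
for e in (-80,80): pass
E
```

```text
(163, 134) [ 0.5661 -0.0959  0.03  ]
(294, 131) [ 0.5421 -0.2491  0.03  ]
(295, 184) [ 0.4789 -0.2414  0.03  ]
(163, 184) [ 0.5057 -0.0813  0.03  ]
(265, 157) [ 0.5171 -0.2111  0.03  ]
time_s: 3.5
tool_pos: [0.4391, 0.1706, 0.2297]
tcp_rot: [3.131, -0.252, -0.0]
force: [-0.3, -0.8, -1.2]
finger_gap: -0.0002
[-0.1501  0.2968 -0.3361  2.0768  0.1368  0.7889 -2.3006]
hatch_press [(array([0.4698, 0.1706, 0.0951]), 0.59)]
case [(array([ 0.5321,  0.1607, -0.0039]), 0.74)]
[251.1128 165.6101]
```

View pics/w2.png

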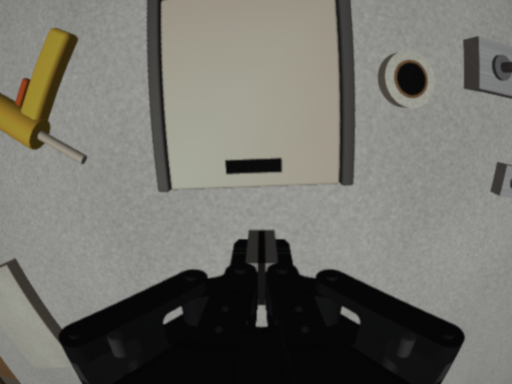

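The wrist picture shows the dark strip at (253,166), predicted at (251,166), with the hatch's front edge at row 187. I'll go above it and press.

```bash
python3 -m crank '{"slide":[[0.061,-0.012,0.09],[0.061,-0.012,0.09],[0.061,-0.012,0.112],[0.061,-0.012,0.112]],"dr":[[0,0,0],[0,0,0],[0,0,0],[0,0,0]],"claw":[1,1,1,1]}'
```

```text
time_s: 4.15
tool_pos: [0.4697, 0.1716, 0.1743]
tcp_rot: [3.131, -0.253, 0.001]
force: [0.1, -0.1, 0.3]
finger_gap: -0.0002
```

```bash
for i in 1; do python3 -m crank '{"slide":[[0,0,0.004],[0,0,0.008],[0,0,0.012]],"dr":[[0,0,0],[0,0,0],[0,0,0]],"claw":[1,1,1]}'; done
```

```text
time_s: 4.53
tool_pos: [0.4701, 0.1722, 0.1682]
tcp_rot: [-3.131, 0.252, -0.001]
force: [0.4, -0.8, -0.4]
finger_gap: 0.0001
```

```bash
python3 -m crank '{"slide":[[0,0,0.003],[0,0,0.006],[0,0,0.009]],"dr":[[0,0,0],[0,0,0],[0,0,0]],"claw":[1,1,1]}'
```

```text
time_s: 4.9
tool_pos: [0.47, 0.1721, 0.1633]
tcp_rot: [3.131, -0.252, -0.0]
force: [0.2, 0.0, 2.6]
finger_gap: 0.0002
```

```bash
python3 -m crank '{"slide":[[0,0,0.002],[0,0,0.004]],"dr":[[0,0,0],[0,0,0]],"claw":[1,1]}'
```

```text
time_s: 5.15
tool_pos: [0.47, 0.1722, 0.1613]
tcp_rot: [3.131, -0.252, -0.0]
force: [0.2, -0.3, 1.8]
finger_gap: -0.0001
```

```bash
python3 -m crank '{"slide":[[0,0,0.002]],"dr":[[0,0,0]],"claw":[1]}'
```

```text
time_s: 5.28
tool_pos: [0.47, 0.1722, 0.1603]
tcp_rot: [3.131, -0.252, -0.0]
force: [-0.8, 0.5, 2.4]
finger_gap: -0.0002
```

```bash
python3 -m crank '{"slide":[[0,0,0.002]],"dr":[[0,0,0]],"claw":[1]}'
```

```text
time_s: 5.4
tool_pos: [0.47, 0.1721, 0.1593]
tcp_rot: [3.131, -0.252, -0.0]
force: [-1.1, -0.4, 1.4]
finger_gap: -0.0
```

```bash
python3 -m crank '{"slide":[[0,0,0.002]],"dr":[[0,0,0]],"claw":[1]}'
```

```text
time_s: 5.52
tool_pos: [0.47, 0.1721, 0.1583]
tcp_rot: [3.131, -0.252, -0.0]
force: [-1.3, 0.6, 2.0]
finger_gap: 0.0001
```

```bash
python3 -m crank '{"slide":[[0,0,0.002]],"dr":[[0,0,0]],"claw":[1]}'
```

```text
time_s: 5.65
tool_pos: [0.47, 0.1721, 0.1573]
tcp_rot: [3.131, -0.252, -0.0]
force: [-1.4, -0.4, 4.2]
finger_gap: -0.0
```

```bash
python3 -m crank '{"slide":[[0,0,0.002]],"dr":[[0,0,0]],"claw":[1]}'
```

```text
time_s: 5.78
tool_pos: [0.47, 0.1722, 0.1566]
tcp_rot: [3.131, -0.252, -0.0]
force: [-3.4, -0.8, 7.3]
finger_gap: 0.0003
```

```bash
python3 -m crank '{"slide":[[0,0,0.001]],"dr":[[0,0,0]],"claw":[1]}'
```

```text
time_s: 5.9
tool_pos: [0.47, 0.1722, 0.1562]
tcp_rot: [3.131, -0.252, -0.0]
force: [-2.7, -0.2, 6.5]
finger_gap: -0.0003
```

```bash
python3 -m crank '{"slide":[[0,0,0.001]],"dr":[[0,0,0]],"claw":[1]}'
```

```text
time_s: 6.02
tool_pos: [0.47, 0.1721, 0.1557]
tcp_rot: [3.131, -0.252, 0.0]
force: [-3.2, -0.9, 7.2]
finger_gap: 0.0001
```

```bash
python3 -m crank '{"slide":[[0,0,0.001]],"dr":[[0,0,0]],"claw":[1]}'
```

```text
time_s: 6.15
tool_pos: [0.47, 0.1721, 0.1552]
tcp_rot: [3.131, -0.252, 0.0]
force: [-2.8, -0.6, 7.5]
finger_gap: 0.0
```

```bash
python3 -m crank '{"slide":[[0,0,0.001]],"dr":[[0,0,0]],"claw":[1]}'
```

```text
time_s: 6.28
tool_pos: [0.47, 0.1722, 0.1547]
tcp_rot: [3.131, -0.252, 0.0]
force: [-3.3, -1.2, 6.1]
finger_gap: 0.0001
```

```bash
python3 -m crank '{"slide":[[0,0,0.001]],"dr":[[0,0,0]],"claw":[1]}'
```

```text
time_s: 6.4
tool_pos: [0.4701, 0.1722, 0.1542]
tcp_rot: [3.131, -0.252, 0.0]
force: [-3.1, -0.2, 5.3]
finger_gap: 0.0001
```

```bash
python3 -m crank '{"slide":[[0,0,0.001]],"dr":[[0,0,0]],"claw":[1]}'
```

```text
time_s: 6.52
tool_pos: [0.4701, 0.1722, 0.1537]
tcp_rot: [3.131, -0.252, 0.0]
force: [-2.0, -0.8, 7.7]
finger_gap: -0.0003
```

```bash
python3 -m crank '{"slide":[[0,0,0.001]],"dr":[[0,0,0]],"claw":[1]}'
```

```text
time_s: 6.65
tool_pos: [0.4701, 0.1722, 0.1534]
tcp_rot: [3.131, -0.252, 0.0]
force: [-3.4, -1.1, 8.9]
finger_gap: 0.0002
```

```bash
python3 -m crank '{"slide":[[0,0,0.001]],"dr":[[0,0,0]],"claw":[1]}'
```

```text
time_s: 6.78
tool_pos: [0.4701, 0.1722, 0.1531]
tcp_rot: [3.131, -0.252, 0.0]
force: [-4.6, -1.6, 13.1]
finger_gap: -0.0002
```

The force climbed to 13 N over two 0.5 mm steps, so the latch has bottomed out. I'm retracting now.

```bash
python3 -m crank '{"slide":[[-0.04,0,-0.11],[-0.12,0,-0.2],[-0.2,0,-0.3],[-0.2,0,-0.4],[-0.16,0,-0.5],[-0.16,0,-0.5]],"dr":[[0,0,0],[0,0,0],[0,0,0],[0,0,0],[0,0,0],[0,0,0]],"claw":[1,1,1,1,1,1]}'
python3 - <<'E'
from h import *
d=capture('scene');cv2.imwrite('pics/s3.png',d['frame'][130:260,200:420].repeat(3,0).repeat(3,1))
o=status.get_obs();print(o['joint_pos'],o['force'],o['time_s'])
E
```

```text
time_s: 7.52
tool_pos: [0.3935, 0.1852, 0.4062]
tcp_rot: [-3.128, 0.254, -0.013]
force: [-0.7, 0.2, -1.1]
finger_gap: -0.0001
[-0.1342  0.0128 -0.3831  1.955   0.0061  1.1708 -2.2522] [-0.2493  0.6694 -0.7452] 7.575
```

View pics/s3.png

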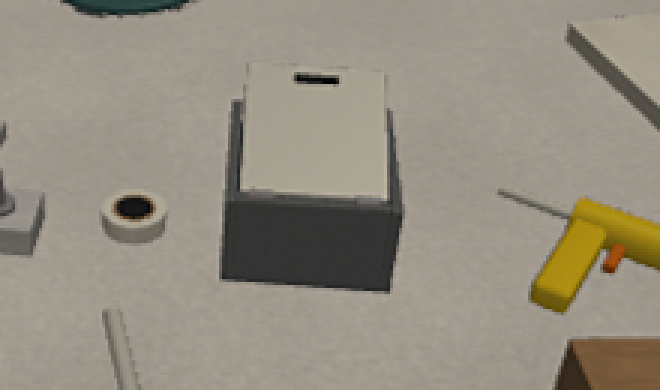

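The hatch is rising: the strip at (317,78) is now above the box's level. I'll hold clear until it is fully open.

```bash
for i in 1 2 3; do python3 -m crank '{"slide":[[0,0,0],[0,0,0],[0,0,0],[0,0,0],[0,0,0],[0,0,0],[0,0,0],[0,0,0]],"dr":[[0,0,0],[0,0,0],[0,0,0],[0,0,0],[0,0,0],[0,0,0],[0,0,0],[0,0,0]],"claw":[0.5,0.5,0.5,0.5,0.5,0.5,0.5,0.5]}' | egrep 'time|gap'; done
python3 - <<'E'
from h import *
o=status.get_obs()
d=capture('wrist');cv2.imwrite('pics/w4.png',d['frame'])
for c in ['wrist','top','scene']:
    if c!='wrist': capture(c)
    for n in ['nozzle','disc','hatch_press']:
        print(c,n,[(np.round(r['at'],4),round(r['p'],2)) for r in spot_point(n,c)][:4])
E
```

```text
time_s: 8.57
finger_gap: 0.043
time_s: 9.57
finger_gap: 0.0424
time_s: 10.58
finger_gap: 0.0424
wrist nozzle [(array([0.5224, 0.1587, 0.0064]), 0.55)]
wrist disc [(array([0.5725, 0.1296, 0.0055]), 0.48)]
wrist hatch_press []
top nozzle [(array([0.5253, 0.1599, 0.0088]), 0.48)]
top disc [(array([0.5758, 0.1278, 0.0071]), 0.38)]
top hatch_press [(array([0.6292, 0.153 , 0.2139]), 0.69)]
scene nozzle []
scene disc [(array([0.7812, 0.0402, 0.0048]), 0.2)]
scene hatch_press [(array([0.6269, 0.1503, 0.215 ]), 0.68)]
```

View pics/w4.png

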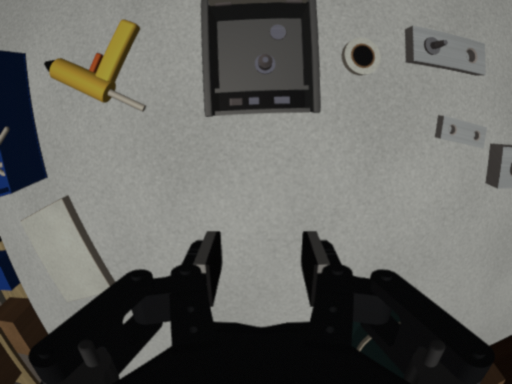

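The hatch strip is now at (0.628,0.151,0.214), which puts the hatch fully open at about 1.75 rad. The nozzle is at (265,62) in the picture and the disc at (278,32). Next I'll go above the nozzle.

```bash
cat >> h.py <<'E'
def full(target,yaw=-0.16):
    o=status.get_obs();R=Ro.from_rotvec(o['tcp_rot'])
    D=Ro.from_matrix([[np.cos(yaw),np.sin(yaw),0],[np.sin(yaw),-np.cos(yaw),0],[0,0,-1]])
    print('slide',plan(target),'dr',(R.inv()*D).as_rotvec()/(np.pi/2))
E
python3 -c "
from h import *
full([.524,.159,.2])"
```

```text
slide [0.2707 0.0086 0.4047] dr [ 0.      0.     -0.0004]
```

```bash
python3 -m crank '{"slide":[[0.13,0.004,0.1],[0.2707,0.0086,0.2],[0.2707,0.0086,0.3],[0.2707,0.0086,0.4047],[0.2707,0.0086,0.4047],[0.2707,0.0086,0.4047]],"dr":[[0,0,0],[0,0,0],[0,0,0],[0,0,0],[0,0,0],[0,0,0]],"claw":[0.5,0.5,0.5,0.5,0.5,0.5]}'
python3 - <<'E'
from h import *
d=capture('wrist');o=status.get_obs();cv2.imwrite('pics/w5.png',d['frame'])
print('nozzle',[(np.round(r['at'],4),round(r['p'],2)) for r in spot_point('nozzle','wrist')][:4])
print(wpt(d,o,[.524,.159,.072]),wpt(d,o,[.524,.159,.032]))
for r in silhouettes('nozzle','wrist')[:2]:
    y,x=np.nonzero(r['pixels']);print(r['p'],x.min(),x.max(),y.min(),y.max())
E
```

```text
time_s: 11.92
tool_pos: [0.5242, 0.1596, 0.2009]
tcp_rot: [-3.131, 0.251, -0.0]
force: [0.7, 0.1, 0.7]
finger_gap: 0.0427
nozzle [(array([0.521 , 0.1592, 0.0128]), 0.91)]
[263.738  209.5662] [263.3858 193.2434]
0.96 246 280 175 217
0.46 0 87 102 247
```

View pics/w5.png

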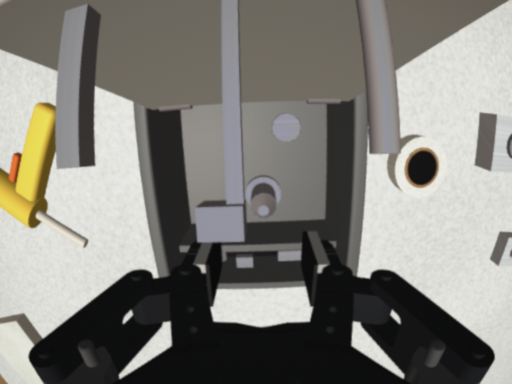

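The nozzle tip is at (263,210), as predicted. The bars at (233,120), (77,90) and (378,80) are unexplained and stand between camera and box. I'll check them from the fixed cameras before descending.

Run:
```python
from h import *
a=capture('top')['frame'][140:260,140:260];b=capture('scene')['frame'][80:240,230:390]
z=lambda i:cv2.resize(i,(560,560),interpolation=cv2.INTER_CUBIC)
cv2.imwrite('pics/c6.png',cv2.resize(np.hstack([z(a),z(b)]),(800,400)))
o=status.get_obs();print(o['joint_pos'])
```

```text
[-0.1243  0.4495 -0.2888  1.9227  0.1761  0.7894 -2.2411]
```

View pics/c6.png

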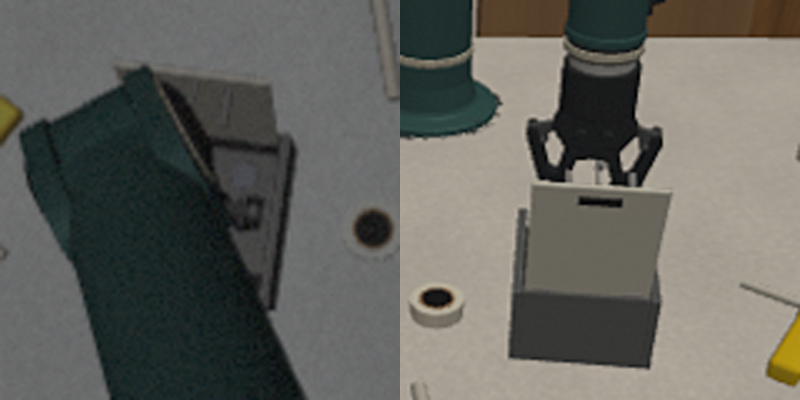

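The light tips above the hatch edge at crop (600,172) and (632,178) are parts mounted on the hatch's inside, sticking out towards the gripper. I'll triangulate how far they reach.

Run:
```python
from h import *
d=capture('wrist');o=status.get_obs();s=capture('scene')
f=192/np.tan(np.radians(s['fov_y']/2));R=np.array(s['R']);t=np.array(s['t'])
def proj(X): c=R@X+t; return np.array([s['cx']+f*c[0]/c[2],s['cy']+f*c[1]/c[2]])
for n,p in [('hookfront',(220,238)),('hookback',(220,207)),('hookL',(196,223)),('hookR',(244,223)),('rodend',(384,152)),('blockend',(75,165)),('barroot',(231,5))]:
    print(n)
    for z in (.17,.19,.2,.21,.22,.23,.24):
        X=wray(d,o,p,z);print('  ',X,proj(X).round(0))
a=s['frame'][130:165,285:345];cv2.imwrite('pics/c7.png',cv2.resize(a,(720,420),interpolation=cv2.INTER_CUBIC))
print(proj(np.array([.628,.151,.214])))
```

```text
hookfront
   [0.5506 0.1717 0.17  ] [312. 159.]
   [0.5596 0.1671 0.19  ] [311. 154.]
   [0.564  0.1649 0.2   ] [311. 151.]
   [0.5685 0.1626 0.21  ] [311. 148.]
   [0.573  0.1603 0.22  ] [310. 146.]
   [0.5775 0.158  0.23  ] [310. 143.]
   [0.582  0.1557 0.24  ] [310. 140.]
hookback
   [0.5628 0.1691 0.17  ] [311. 161.]
   [0.5694 0.1651 0.19  ] [311. 156.]
   [0.5726 0.163  0.2   ] [311. 153.]
   [0.5759 0.161  0.21  ] [311. 150.]
   [0.5792 0.159  0.22  ] [310. 147.]
   [0.5825 0.1569 0.23  ] [310. 144.]
   [0.5857 0.1549 0.24  ] [310. 141.]
hookL
   [0.558  0.1795 0.17  ] [315. 160.]
   [0.5655 0.1734 0.19  ] [314. 155.]
   [0.5692 0.1703 0.2   ] [313. 152.]
   [0.573  0.1672 0.21  ] [313. 149.]
   [0.5767 0.1642 0.22  ] [312. 146.]
   [0.5805 0.1611 0.23  ] [312. 143.]
   [0.5842 0.1581 0.24  ] [311. 141.]
hookR
   [0.5553 0.1616 0.17  ] [308. 160.]
   [0.5633 0.159  0.19  ] [308. 154.]
   [0.5673 0.1577 0.2   ] [308. 152.]
   [0.5714 0.1564 0.21  ] [308. 149.]
   [0.5754 0.1552 0.22  ] [308. 146.]
   [0.5794 0.1539 0.23  ] [309. 143.]
   [0.5834 0.1526 0.24  ] [309. 140.]
rodend
   [0.5739 0.1069 0.17  ] [287. 164.]
   [0.5782 0.1151 0.19  ] [291. 158.]
   [0.5804 0.1193 0.2   ] [293. 154.]
   [0.5826 0.1234 0.21  ] [295. 151.]
   [0.5848 0.1275 0.22  ] [297. 148.]
   [0.587  0.1316 0.23  ] [300. 145.]
   [0.5891 0.1357 0.24  ] [302. 142.]
blockend
   [0.589  0.2251 0.17  ] [336. 167.]
   [0.5904 0.2099 0.19  ] [331. 160.]
   [0.591  0.2024 0.2   ] [328. 157.]
   [0.5917 0.1948 0.21  ] [326. 153.]
   [0.5924 0.1873 0.22  ] [323. 150.]
   [0.5931 0.1797 0.23  ] [321. 146.]
   [0.5938 0.1721 0.24  ] [318. 143.]
barroot
   [0.6329 0.153  0.17  ] [309. 177.]
   [0.6256 0.1521 0.19  ] [309. 168.]
   [0.622  0.1517 0.2   ] [309. 164.]
   [0.6183 0.1512 0.21  ] [309. 159.]
   [0.6146 0.1508 0.22  ] [309. 155.]
   [0.611  0.1504 0.23  ] [309. 150.]
   [0.6073 0.1499 0.24  ] [309. 145.]
[309.8582 159.9217]
```

View pics/c7.png

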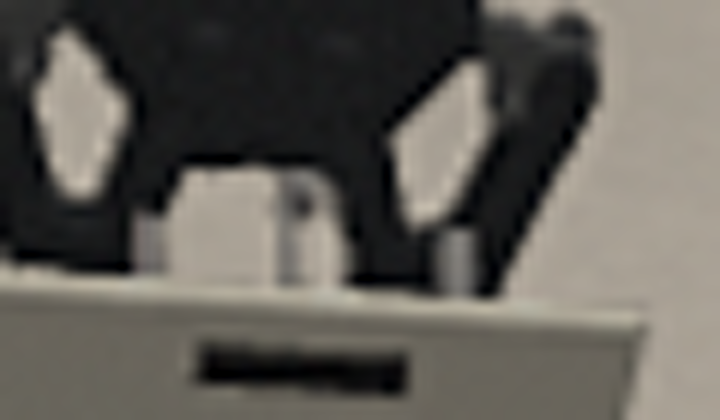

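The tips triangulate to about (0.577,0.157,0.225), (0.585,0.128,0.22) and (0.592,0.187,0.222). They're striker posts pointing at the gripper from the open hatch, and a straight descent would bring the camera and wrist onto them. I'll back off and turn the gripper half a turn so the camera is on the robot side. Then I'll grasp with the tool leaning about 15° towards the robot, which a round grip allows.

```bash
python3 -m crank '{"slide":[[-0.12,0,-0.03],[-0.14,0,-0.08],[-0.14,0,-0.1],[-0.14,0,-0.1],[-0.14,0,-0.1],[-0.14,0,-0.1],[-0.14,0,-0.1],[-0.14,0,-0.1]],"dr":[[0,0,0],[0,0,-0.1],[0,0,-0.9],[0,0,-0.9],[0,0,-0.9],[0,0,-0.9],[0,0,-0.9],[0,0,-0.9]],"claw":[0.5,0.5,0.5,0.5,0.5,0.5,0.5,0.5]}'
cat >> h.py <<'E'
def goal(P,tilt,yaw,back=.054,show=True):
    "put the grasp point at P; tool x heading yaw, tool z leaning so that the body is 'tilt' rad to robot side"
    o=status.get_obs();R=Ro.from_rotvec(o['tcp_rot'])
    # case axes
    cx=np.array([np.cos(-.16),np.sin(-.16),0]);z=np.sin(tilt)*cx-np.cos(tilt)*np.array([0,0,1])
    x=np.array([np.cos(yaw),np.sin(yaw),0]);x-=x@z*z;x/=np.linalg.norm(x);D=np.c_[x,np.cross(z,x),z]
    T=np.array(P)-back*z
    print('TCP',T,'slide',R.as_matrix().T@(T-o['tool_pos'])/.5,'dr',(R.inv()*Ro.from_matrix(D)).as_rotvec()/(np.pi/2))
E
python3 -c "
from h import *
print(status.get_obs()['joint_pos'])
goal([.475,.167,.17],.26,-.16+np.pi)"
```

```text
time_s: 13.28
tool_pos: [0.455, 0.1702, 0.2507]
tcp_rot: [2.655, 1.679, 0.002]
force: [-0.5, 0.5, 0.3]
finger_gap: 0.043
[ 0.0702  0.3269 -0.582   2.0158  0.2356  0.8625 -1.0849]
TCP [0.4613 0.1692 0.2222] slide [0.0035 0.0121 0.057 ] dr [-0.1525 -0.1145 -1.1728]
```

```bash
python3 -m crank '{"slide":[[0,0,0],[0,0,0],[0,0,0],[0,0,0],[0,0,0],[0,0,0],[0,0,0]],"dr":[[-0.12,-0.09,-0.92],[-0.12,-0.09,-0.92],[-0.12,-0.09,-0.92],[-0.12,-0.09,-0.92],[-0.12,-0.09,-0.92],[-0.12,-0.09,-0.92],[-0.12,-0.09,-0.92]],"claw":[0.5,0.5,0.5,0.5,0.5,0.5,0.5]}'
python3 -c "
from h import *
print(status.get_obs()['joint_pos'])
goal([.475,.167,.17],.26,-.16+np.pi)"
```

```text
time_s: 14.15
tool_pos: [0.455, 0.1703, 0.2507]
tcp_rot: [1.029, 2.758, -0.024]
force: [-0.4, -0.7, -0.5]
finger_gap: 0.0424
[ 0.1693  0.3239 -0.7773  2.0807  0.5643  0.7979 -0.1066]
TCP [0.4613 0.1692 0.2222] slide [0.0001 0.0035 0.0582] dr [-0.0457 -0.0331 -0.348 ]
```

```bash
python3 -m crank '{"slide":[[0,0.003,0.03],[0,0.0035,0.058],[0,0.0035,0.058],[0,0.0035,0.058],[0,0.0035,0.058]],"dr":[[-0.0457,-0.0331,-0.348],[-0.0457,-0.0331,-0.348],[-0.0457,-0.0331,-0.348],[-0.0457,-0.0331,-0.348],[-0.0457,-0.0331,-0.348]],"claw":[0.5,0.5,0.5,0.5,0.5]}'
python3 - <<'E'
from h import *
d=capture('wrist');o=status.get_obs();cv2.imwrite('pics/w8.png',d['frame']);print(o['joint_pos'])
print(Ro.from_rotvec(o['tcp_rot']).as_matrix())
for n in ['nozzle','hatch_press','disc']:print(n,[(np.round(r['at'],4),round(r['p'],2)) for r in spot_point(n,'wrist')][:3])
print(wpt(d,o,[.522,.159,.072]),wpt(d,o,[.522,.159,.032]))
goal([.522,.159,.12],.26,-.16+np.pi)
E
```

```text
time_s: 14.78
tool_pos: [0.4615, 0.1691, 0.2222]
tcp_rot: [0.244, 2.873, -0.03]
force: [-0.3, 1.1, -0.2]
finger_gap: 0.0429
[ 0.2209  0.3763 -0.8303  2.1364  0.7497  0.6787  0.2762]
[[-0.9529  0.1679  0.2527]
 [ 0.1627  0.9858 -0.0416]
 [-0.2561  0.0015 -0.9667]]
nozzle [(array([0.5241, 0.1528, 0.0135]), 0.82)]
hatch_press []
disc [(array([0.5767, 0.1288, 0.0069]), 0.78)]
[260.2623 220.5851] [260.336  195.0421]
TCP [0.5083 0.1612 0.1722] slide [-0.0666 -0.0004  0.1206] dr [-0.0004 -0.0009 -0.0046]
```

View pics/w8.png

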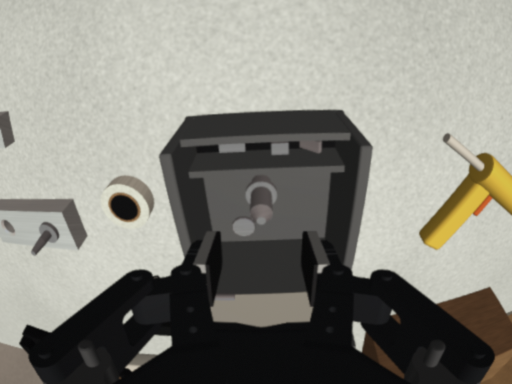

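The nozzle's tip is at (262,221) and its collar at (261,193), against predictions of (260,221) and (260,195), so (0.522,0.160) is confirmed. The front bay and the hatch posts are clear of the path. I'll go in.

```bash
python3 -m crank '{"slide":[[-0.05,0.001,0.06],[-0.0666,0.002,0.12],[-0.0666,0.002,0.12],[-0.05,0.002,0.18],[-0.0348,0.002,0.2405],[-0.0348,0.002,0.2405],[-0.0348,0.002,0.2405]],"dr":[[0,0,-0.004],[0,0,-0.004],[0,0,-0.004],[0,0,-0.004],[0,0,-0.004],[0,0,-0.004],[0,0,-0.004]],"claw":[0.5,0.5,0.5,0.5,0.5,0.5,0.5]}'
python3 - <<'E'
from h import *
d=capture('wrist');o=status.get_obs();R=Ro.from_rotvec(o['tcp_rot']).as_matrix();print(o['tool_pos']+R[:,2]*.054,o['force'])
print('nozzle',[(np.round(r['at'],4),round(r['p'],2)) for r in spot_point('nozzle','wrist')][:3])
E
```

```text
time_s: 15.85
tool_pos: [0.5085, 0.1631, 0.1114]
tcp_rot: [0.23, 2.874, -0.029]
force: [0.5, -0.9, 0.6]
finger_gap: 0.0429
[0.5225 0.1608 0.0594] [-1.2808  0.5363  0.3139]
nozzle [(array([0.5238, 0.154 , 0.0063]), 0.7)]
```

```bash
python3 -m crank '{"slide":[[0,0,0],[0,0,0],[0,0,0],[0,0,0],[0,0,0],[0,0,0]],"dr":[[0,0,0],[0,0,0],[0,0,0],[0,0,0],[0,0,0],[0,0,0]],"claw":[1,1,1,1,1,1]}' 40
python3 - <<'E'
from h import *
o=status.get_obs();R=Ro.from_rotvec(o['tcp_rot']).as_matrix();print('up dir tool',R.T@[0,0,1]/.5*.15)
E
```

```text
time_s: 16.7
tool_pos: [0.5088, 0.1623, 0.1108]
tcp_rot: [0.231, 2.873, -0.031]
force: [-1.9, -0.5, 7.7]
finger_gap: 0.0187
up dir tool [-0.0771 -0.0002 -0.2899]
```

```bash
python3 -m crank '{"slide":[[-0.015,0,-0.057],[-0.04,0,-0.15],[-0.065,0,-0.23],[-0.077,0,-0.29],[-0.077,0,-0.29],[-0.077,0,-0.29]],"dr":[[0,0,0],[0,0,0],[0,0,0],[0,0,0],[0,0,0],[0,0,0]],"claw":[1,1,1,1,1,1]}'
python3 - <<'E'
from h import *
d=capture('wrist');cv2.imwrite('pics/w9.png',d['frame']);o=status.get_obs();print(o['joint_pos'])
print('nozzle',[(np.round(r['at'],4),round(r['p'],2)) for r in spot_point('nozzle','wrist')][:3])
R=Ro.from_rotvec(o['tcp_rot']).as_matrix();print(o['tool_pos']+R[:,2]*.054)
capture('scene');print('scene',[(np.round(r['at'],4),round(r['p'],2)) for n in('nozzle','hatch_press') for r in spot_point(n,'scene')])
goal([.46,-.05,.21],.26,-.16+np.pi)
E
```

```text
time_s: 17.45
tool_pos: [0.5079, 0.1617, 0.2588]
tcp_rot: [0.231, 2.876, -0.032]
force: [0.6, -0.7, -1.2]
finger_gap: 0.0183
[ 0.2852  0.3916 -0.8592  2.0174  0.679   0.7679  0.429 ]
nozzle [(array([0.5216, 0.1548, 0.159 ]), 0.59)]
[0.5213 0.1595 0.2062]
scene [(array([0.5177, 0.157 , 0.154 ]), 0.59), (array([0.6293, 0.1536, 0.2154]), 0.83)]
TCP [ 0.4463 -0.0478  0.2622] slide [ 0.0517 -0.4346 -0.02  ] dr [-0.0007 -0.0024  0.0003]
```

View pics/w9.png

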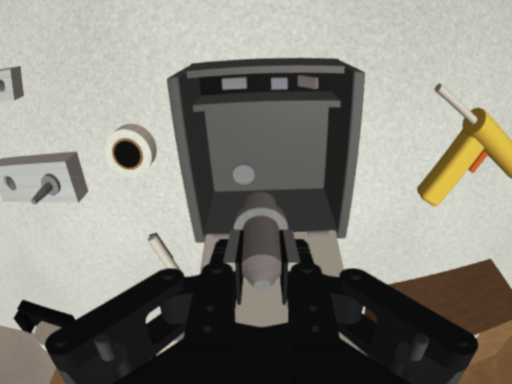

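The nozzle is held upright between the pads, tip at (263,285), its foot at about z = 0.156, and the hatch is still open. Next I'll carry it above the socket.

```bash
python3 -c "
from h import *
goal([.517,-.2105,.19],.26,-.16+np.pi)"
```

```text
TCP [ 0.5033 -0.2083  0.2422] slide [-0.0963 -0.7333  0.0605] dr [-0.0007 -0.0024  0.0003]
```

```bash
python3 -m crank '{"slide":[[0,-0.1,0],[-0.02,-0.22,0],[-0.05,-0.34,0.02],[-0.07,-0.46,0.03],[-0.09,-0.58,0.05],[-0.0963,-0.68,0.0605],[-0.0963,-0.7333,0.0605],[-0.0963,-0.7333,0.0605]],"dr":[[0,0,0],[0,0,0],[0,-0.002,0],[0,-0.002,0],[0,-0.002,0],[0,-0.002,0],[0,-0.002,0],[0,-0.002,0]],"claw":[1,1,1,1,1,1,1,1]}'
python3 - <<'E'
from h import *
d=capture('wrist');cv2.imwrite('pics/w10.png',d['frame']);o=status.get_obs()
R=Ro.from_rotvec(o['tcp_rot']).as_matrix();g=o['tool_pos']+R[:,2]*.054;print(g,R,o['joint_pos'])
for n in('nozzle','socket','rack','slim_nozzle'):print(n,[(np.round(r['at'],4),round(r['p'],2)) for r in spot_point(n,'wrist')])
print(wpt(d,o,[.517,-.2105,.03]),'tip',wpt(d,o,[g[0],g[1],g[2]+.014]),'footrim',wpt(d,o,[g[0],g[1],g[2]-.026]))
E
```

```text
time_s: 18.7
tool_pos: [0.5027, -0.2108, 0.2422]
tcp_rot: [0.238, 2.873, -0.031]
force: [0.2, 0.3, -0.5]
finger_gap: 0.0185
[ 0.517  -0.211   0.1903] [[-0.9537  0.1612  0.254 ]
 [ 0.1559  0.9869 -0.0412]
 [-0.2573  0.0003 -0.9663]] [ 1.0813  0.4404 -0.8805  2.0183  0.5278  0.6279  1.3038]
nozzle [(array([ 0.5178, -0.2176,  0.1411]), 0.81)]
socket [(array([ 0.5206, -0.2068,  0.0307]), 0.94)]
rack [(array([ 0.5231, -0.1659, -0.0011]), 0.72)]
slim_nozzle [(array([ 0.5307, -0.1158,  0.0123]), 0.74)]
[260.9742 139.1653] tip [259.5038 287.2259] footrim [259.8435 230.82  ]
```

View pics/w10.png

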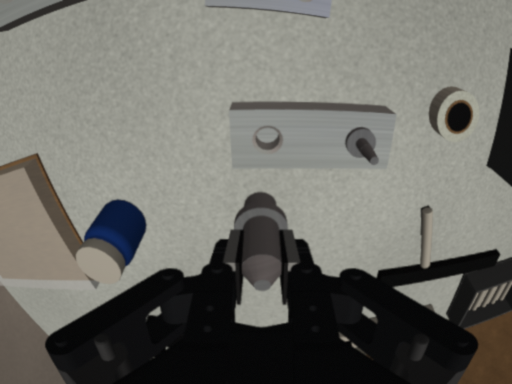

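This wrist picture shows the socket mouth at about (268,138), the nozzle's tip at (262,288), its foot at (260,195) and the slim nozzle at (362,145). That was the last viewable picture, so I'll measure numerically from here.

```bash
cat > sock.py <<'E'
from h import *
d=capture('wrist');o=status.get_obs();g=cv2.cvtColor(d['frame'],cv2.COLOR_BGR2GRAY)
R=Ro.from_rotvec(o['tcp_rot']).as_matrix();G=o['tool_pos']+R[:,2]*.054
c0=wpt(d,o,[.5185,-.209,.03]);e=cv2.Canny(cv2.GaussianBlur(g,(3,3),0),30,80)
ang=np.linspace(0,2*np.pi,60,endpoint=False)
# circle fit on rack plane: search centre/radius maximising gradient along projected circle
gx=cv2.Sobel(g,cv2.CV_32F,1,0);gy=cv2.Sobel(g,cv2.CV_32F,0,1);m=cv2.GaussianBlur(np.hypot(gx,gy),(0,0),1)
res=[]
for x in np.arange(.507,.53,.001):
  for y in np.arange(-.222,-.198,.001):
    for r in (.0115,.0125):
      p=np.array([wpt(d,o,[x+r*np.cos(a),y+r*np.sin(a),.03]) for a in ang[::3]]).round().astype(int)
      res.append((m[p[:,1],p[:,0]].mean(),x,y,r))
res.sort(reverse=True);print('grasp',G);print(np.array(res[:6]))
print('(268,138)->',wray(d,o,(268,138),.03))
for r in silhouettes('nozzle','wrist')[:1]:
    P=r['pixels'];ys=np.nonzero(P.any(1))[0];print(r['p'],[(y,np.nonzero(P[y])[0][[0,-1]]) for y in ys[::6]])
print([wpt(d,o,[G[0],G[1],G[2]+h]) for h in (.014,-.026,-.05)])
E
python3 sock.py
```

```text
grasp [ 0.5177 -0.209   0.1911]
[[102.7064   0.516   -0.207    0.0115]
 [100.189    0.516   -0.206    0.0115]
 [ 99.915    0.517   -0.207    0.0115]
 [ 97.1492   0.516   -0.208    0.0115]
 [ 96.3752   0.515   -0.207    0.0125]
 [ 95.5766   0.516   -0.206    0.0125]]
(268,138)-> [ 0.5181 -0.202   0.03  ]
0.56 [(np.int64(191), array([260, 261])), (np.int64(197), array([247, 273])), (np.int64(203), array([245, 276])), (np.int64(209), array([239, 280])), (np.int64(215), array([236, 285])), (np.int64(221), array([235, 287])), (np.int64(227), array([235, 286])), (np.int64(233), array([244, 279])), (np.int64(239), array([244, 278])), (np.int64(245), array([243, 279])), (np.int64(251), array([243, 279])), (np.int64(257), array([242, 279])), (np.int64(263), array([242, 279])), (np.int64(269), array([242, 280])), (np.int64(275), array([243, 278])), (np.int64(281), array([248, 273])), (np.int64(287), array([254, 268]))]
[array([259.461 , 287.2397]), array([259.8833, 230.7747]), array([260.0767, 205.9187])]
```

```bash
python3 -c "
from h import *
goal([.5163,-.2078,.105],.26,-.16+np.pi)"
```

```text
TCP [ 0.5026 -0.2056  0.1572] slide [0.0475 0.0024 0.1656] dr [-0.0001  0.0009  0.0014]
```

```bash
python3 -m crank '{"slide":[[0.02,0.0024,0.07],[0.04,0.0024,0.14],[0.0475,0.0024,0.1656],[0.0475,0.0024,0.1656],[0.0475,0.0024,0.1656]],"dr":[[0,0,0],[0,0,0],[0,0,0],[0,0,0],[0,0,0]],"claw":[1,1,1,1,1]}'
sed -i 's/^print(.(268.*$//' sock.py; python3 sock.py
python3 - <<'E'
from h import *
for n in('nozzle','socket','rack','slim_nozzle'):print(n,[(np.round(r['at'],4),round(r['p'],2)) for r in spot_point(n,'wrist')])
for c in('top','scene'):
    capture(c);print(c,[(np.round(r['at'],4),round(r['p'],2)) for n in('nozzle','socket') for r in spot_point(n,c)])
E
```

```text
time_s: 19.68
tool_pos: [0.5032, -0.2068, 0.1584]
tcp_rot: [0.229, 2.87, -0.032]
force: [0.4, -0.0, -0.8]
finger_gap: 0.0186
grasp [ 0.517  -0.2093  0.1063]
[[86.3741  0.516  -0.207   0.0115]
 [80.5549  0.515  -0.207   0.0115]
 [80.3831  0.515  -0.206   0.0115]
 [79.6081  0.517  -0.207   0.0115]
 [78.544   0.516  -0.206   0.0115]
 [77.4806  0.526  -0.208   0.0115]]
0.67 [(np.int64(191), array([258, 262])), (np.int64(197), array([247, 273])), (np.int64(203), array([245, 276])), (np.int64(209), array([242, 281])), (np.int64(215), array([237, 285])), (np.int64(221), array([235, 287])), (np.int64(227), array([236, 286])), (np.int64(233), array([244, 279])), (np.int64(239), array([244, 278])), (np.int64(245), array([244, 279])), (np.int64(251), array([243, 279])), (np.int64(257), array([242, 280])), (np.int64(263), array([242, 280])), (np.int64(269), array([242, 280])), (np.int64(275), array([243, 279])), (np.int64(281), array([250, 274])), (np.int64(287), array([255, 269]))]
[array([259.4442, 287.2883]), array([259.9115, 230.6931]), array([260.1245, 205.7663])]
nozzle [(array([ 0.5166, -0.2129,  0.058 ]), 0.93)]
socket [(array([ 0.5212, -0.2086,  0.0274]), 0.6)]
rack [(array([ 0.5225, -0.1643, -0.003 ]), 0.9)]
slim_nozzle [(array([ 0.5305, -0.1152,  0.0113]), 0.93)]
top [(array([ 0.5216, -0.2073,  0.029 ]), 0.95), (array([ 0.3711, -0.2153,  0.0199]), 0.6)]
scene [(array([ 0.5148, -0.2088,  0.0554]), 0.64), (array([ 0.5159, -0.2069,  0.0325]), 0.77), (array([ 0.2834, -0.4311,  0.0405]), 0.73), (array([ 0.3718, -0.2121,  0.0229]), 0.68)]
```

```bash
cat > fitn.py <<'E'
from h import *
from scipy.optimize import minimize
d=capture('wrist');o=status.get_obs();R=Ro.from_rotvec(o['tcp_rot']).as_matrix();G=o['tool_pos']+R[:,2]*.054
P=silhouettes('nozzle','wrist')[0]['pixels']
a=np.linspace(0,2*np.pi,24,endpoint=False)
def mask(v):
    m=np.zeros((384*4,512*4),np.uint8);F=G+[v[0],v[1],v[2]-.05];ax=np.array([v[3],v[4],1.])
    for z0,z1,r0,r1 in[(0,.018,.01,.01),(.018,.024,.015,.015),(.024,.054,.01,.01),(.054,.064,.01,.004)]:
        q=[wpt(d,o,F+ax*z+[r*np.cos(t),r*np.sin(t),0]) for z,r in((z0,r0),(z1,r1)) for t in a]
        cv2.fillConvexPoly(m,cv2.convexHull(((np.array(q)+.5)*4-.5).round().astype(np.int32)),1)
    return cv2.resize(m.astype(np.float32),(512,384),interpolation=cv2.INTER_AREA)
c=lambda v:np.abs(mask(np.array(v)/1000*np.array([1,1,1,10,10]))-P).sum()
for s in ([0]*5,[2,0,0,0,0],[-2,0,1,0,0]):
    r=minimize(c,s,method='Nelder-Mead',options=dict(initial_simplex=np.array(s)+np.vstack([np.zeros(5),2*np.eye(5)]),maxiter=200));print('mm, tilt 10mrad',r.x,r.fun,P.sum())
E
python3 fitn.py
```

```text
mm, tilt 10mrad [ 0.6389 -0.0324 -2.9205  2.0309  0.2008] 288.375 3678
mm, tilt 10mrad [ 0.611  -0.1141 -2.6166  1.6007  0.4763] 284.625 3678
mm, tilt 10mrad [ 2.2931 -0.2681 -5.5502  4.886  -0.175 ] 271.0 3678
```

```bash
python3 -m crank '{"slide":[[0.0026,0.0036,0],[0.0072,0.0036,0.017],[0.0119,0.0036,0.0342],[0.0119,0.0036,0.0342],[0.0119,0.0036,0.0342]],"dr":[[0,0,0],[0,0,0],[0,0,0],[0,0,0],[0,0,0]],"claw":[1,1,1,1,1]}'
python3 sock.py | head -5;python3 fitn.py | head -2
```

```text
time_s: 21.0
tool_pos: [0.5013, -0.2047, 0.1388]
tcp_rot: [0.23, 2.872, -0.031]
force: [0.0, 0.2, -1.2]
finger_gap: 0.0187
grasp [ 0.5152 -0.2071  0.0869]
[[98.912   0.52   -0.208   0.0115]
 [91.8959  0.522  -0.208   0.0125]
 [91.4041  0.52   -0.207   0.0115]
 [91.2252  0.521  -0.208   0.0115]
mm, tilt 10mrad [ 0.8337  0.174  -2.8445  0.935   0.4348] 290.5625 3635
mm, tilt 10mrad [ 1.1676 -0.0194 -3.1885  0.9796  0.6267] 285.875 3635
```

```bash
python3 -m crank '{"slide":[[0.001,0,0.0039],[0.002,0,0.0077],[0.003,0,0.0116],[0.003,0,0.0116]],"dr":[[0,0,0],[0,0,0],[0,0,0],[0,0,0]],"claw":[1,1,1,1]}'
```

```text
time_s: 21.7
tool_pos: [0.5013, -0.2049, 0.1329]
tcp_rot: [0.23, 2.872, -0.031]
force: [-0.9, -0.7, -1.7]
finger_gap: 0.0188
```

Foot at about the mouth level with no contact force; going on.

```bash
python3 -m crank '{"slide":[[0.0005,0,0.0019],[0.001,0,0.0039],[0.0015,0,0.0058]],"dr":[[0,0,0],[0,0,0],[0,0,0]],"claw":[1,1,1]}'
```

```text
time_s: 22.08
tool_pos: [0.5022, -0.2049, 0.131]
tcp_rot: [0.229, 2.87, -0.032]
force: [-0.5, -0.1, -1.1]
finger_gap: 0.0183
```

```bash
python3 -m crank '{"slide":[[0.0005,0,0.0019],[0.001,0,0.0039]],"dr":[[0,0,0],[0,0,0]],"claw":[1,1]}'
```

```text
time_s: 22.32
tool_pos: [0.5018, -0.2048, 0.1281]
tcp_rot: [0.23, 2.871, -0.031]
force: [3.3, 1.2, 0.3]
finger_gap: 0.0184
```

The sideways force of +3.3 N in x says the socket is a bit further +x, so I'll give way about 1.5 mm.

```bash
python3 -m crank '{"slide":[[-0.0028,0.001,0.0008],[-0.0028,0.001,0.0008]],"dr":[[0,0,0],[0,0,0]],"claw":[1,1]}'
```

```text
time_s: 22.58
tool_pos: [0.5024, -0.2046, 0.1275]
tcp_rot: [0.231, 2.873, -0.031]
force: [0.0, 0.1, -1.7]
finger_gap: 0.0185
```

```bash
python3 -m crank '{"slide":[[0.0005,0,0.0019],[0.001,0,0.0039]],"dr":[[0,0,0],[0,0,0]],"claw":[1,1]}'
```

```text
time_s: 22.82
tool_pos: [0.5025, -0.2047, 0.1257]
tcp_rot: [0.231, 2.873, -0.031]
force: [-1.0, 0.1, -0.6]
finger_gap: 0.0187
```

```bash
python3 -m crank '{"slide":[[0.0005,0,0.0019],[0.001,0,0.0039],[0.0015,0,0.0058],[0.002,0,0.0077]],"dr":[[0,0,0],[0,0,0],[0,0,0],[0,0,0]],"claw":[1,1,1,1]}'
```

```text
time_s: 23.32
tool_pos: [0.5029, -0.2047, 0.1219]
tcp_rot: [0.23, 2.872, -0.031]
force: [0.3, 1.2, -1.0]
finger_gap: 0.0183
```

```bash
python3 -m crank '{"slide":[[0.0005,0,0.0019],[0.001,0,0.0039]],"dr":[[0,0,0],[0,0,0]],"claw":[1,1]}'
```

```text
time_s: 23.58
tool_pos: [0.5029, -0.2047, 0.1199]
tcp_rot: [0.23, 2.872, -0.031]
force: [0.5, -0.0, -0.7]
finger_gap: 0.0187
```

```bash
python3 -m crank '{"slide":[[0.0005,0,0.0019],[0.001,0,0.0039]],"dr":[[0,0,0],[0,0,0]],"claw":[1,1]}'
```

```text
time_s: 23.82
tool_pos: [0.5029, -0.2047, 0.1179]
tcp_rot: [0.23, 2.872, -0.031]
force: [0.0, -0.4, -2.0]
finger_gap: 0.0184
```

```bash
python3 -m crank '{"slide":[[0.0005,0,0.0019]],"dr":[[0,0,0]],"claw":[1]}'
```

```text
time_s: 23.95
tool_pos: [0.5029, -0.2047, 0.1169]
tcp_rot: [0.23, 2.872, -0.031]
force: [-0.2, -0.5, -1.4]
finger_gap: 0.0184
```

```bash
python3 -m crank '{"slide":[[0.0005,0,0.0019]],"dr":[[0,0,0]],"claw":[1]}'
```

```text
time_s: 24.08
tool_pos: [0.5029, -0.2047, 0.1159]
tcp_rot: [0.23, 2.872, -0.031]
force: [-0.5, 0.9, -1.7]
finger_gap: 0.0184
```

```bash
python3 -m crank '{"slide":[[0.0005,0,0.0019]],"dr":[[0,0,0]],"claw":[1]}'
```

```text
time_s: 24.2
tool_pos: [0.5029, -0.2047, 0.115]
tcp_rot: [0.23, 2.872, -0.031]
force: [-1.5, -0.2, 4.2]
finger_gap: 0.0186
```

```bash
python3 -m crank '{"slide":[[0.0005,0,0.0019]],"dr":[[0,0,0]],"claw":[1]}'
```

```text
time_s: 24.32
tool_pos: [0.5032, -0.2048, 0.1148]
tcp_rot: [0.23, 2.871, -0.033]
force: [-7.7, 0.6, 17.4]
finger_gap: 0.0182
```

```bash
python3 -m crank '{"slide":[[0.0005,0,0.0019]],"dr":[[0,0,0]],"claw":[1]}'
```

```text
time_s: 24.45
tool_pos: [0.5033, -0.2048, 0.1146]
tcp_rot: [0.23, 2.871, -0.034]
force: [-11.4, 1.4, 26.2]
finger_gap: 0.0184
```

The collar is home on the rack at 26 N, under the 40 N limit. I'll relieve the push, then open.

```bash
python3 -m crank '{"slide":[[-0.0010,0,-0.0039],[-0.0010,0,-0.0039],[-0.0010,0,-0.0039],[-0.0010,0,-0.0039],[-0.0010,0,-0.0039],[-0.0010,0,-0.0039]],"dr":[[0,0,0],[0,0,0],[0,0,0],[0,0,0],[0,0,0],[0,0,0]],"claw":[1,1,0.5,0.5,0.5,0.5]}'
```

```text
time_s: 25.2
tool_pos: [0.5029, -0.2047, 0.115]
tcp_rot: [0.23, 2.872, -0.031]
force: [-1.3, 0.2, 0.2]
finger_gap: 0.0428
```

```bash
python3 -m crank '{"slide":[[-0.01,0,-0.04],[-0.03,0,-0.11],[-0.06,0,-0.22],[-0.09,0,-0.33],[-0.09,0,-0.33],[-0.09,0,-0.33]],"dr":[[0,0,0],[0,0,0],[0,0,0],[0,0,0],[0,0,0],[0,0,0]],"claw":[0.5,0.5,0.5,0.5,0.5,0.5]}'
python3 - <<'E'
from h import *
for c in ('wrist','top','scene'):
    capture(c)
    for n in('nozzle','socket','slim_nozzle','hatch_press','tape','disc'):print(c,n,[(np.round(r['at'],4),round(r['p'],2)) for r in spot_point(n,c)][:2])
E
cat fitn.py | sed 's/^\(d=.*\)$/\1;G=None/; s/F=G+\[v\[0\],v\[1\],v\[2\]-.05\]/F=np.array([.519,-.208,.012])+v[:3]/' > fit2.py; python3 fit2.py
```

```text
time_s: 25.95
tool_pos: [0.5031, -0.2051, 0.2856]
tcp_rot: [0.231, 2.873, -0.032]
force: [-0.7, 0.2, -0.2]
finger_gap: 0.0428
wrist nozzle [(array([ 0.5172, -0.2098,  0.0133]), 0.81)]
wrist socket [(array([ 0.5258, -0.2083,  0.0288]), 0.69)]
wrist slim_nozzle [(array([ 0.5294, -0.1156,  0.0103]), 0.76)]
wrist hatch_press []
wrist tape [(array([ 0.52  ,  0.0052, -0.0037]), 0.87)]
wrist disc []
top nozzle [(array([ 0.5219, -0.2072,  0.0122]), 0.48)]
top socket [(array([ 0.5177, -0.2089,  0.0325]), 0.88), (array([ 0.3724, -0.2147,  0.0204]), 0.63)]
top slim_nozzle [(array([ 0.6089, -0.416 ,  0.0007]), 0.74), (array([ 0.5343, -0.1171,  0.0123]), 0.38)]
top hatch_press [(array([0.6277, 0.153 , 0.2111]), 0.96)]
top tape [(array([0.5229, 0.0076, 0.0002]), 0.68), (array([0.6314, 0.154 , 0.2141]), 0.61)]
top disc []
scene nozzle [(array([ 0.5155, -0.206 ,  0.0126]), 0.6)]
scene socket [(array([ 0.5154, -0.2079,  0.0278]), 0.98), (array([ 0.287 , -0.4324,  0.0434]), 0.86)]
scene slim_nozzle [(array([ 0.5315, -0.1158,  0.0092]), 0.53), (array([ 0.5195, -0.2081,  0.0101]), 0.33)]
scene hatch_press [(array([0.6316, 0.1512, 0.2121]), 0.7)]
scene tape [(array([0.5234, 0.0081, 0.0039]), 0.76)]
scene disc []
mm, tilt 10mrad [-2.7219  0.3582  0.122   1.8726  1.502 ] 33.4375 794
mm, tilt 10mrad [-2.9035  0.3901  1.1979  1.2089  1.8591] 33.625 794
mm, tilt 10mrad [-2.4002  0.6633  0.825   0.4802  0.9128] 35.0625 794
```

Every view puts the nozzle's foot at z = 0.012–0.013 (home is 0.012). It stands upright and released, and the hatch is open. Handing in.

```bash
python3 -c "
from bench import job,status
print(status.get_obs()['time_s'],job.job_done())"
```

```text
the job is handed in; nothing more can be done
27.1 None
```

The job is handed in at 27.1 s: the hatch is open and the nozzle stands released in the middle rack's empty socket. No verdict was reported.

- **Hatch:** I pressed it until the force climbed to 13 N, then retracted at once, and it swung open untouched. The last camera checks still place its strip where it sits at about 1.75 rad.
- **Nozzle out of the box:** Posts on the inside of the open hatch would have been in the way of a straight descent. So I turned the gripper half a turn and grasped the nozzle with the tool leaning about 15° towards the robot.
- **Placing:** The nozzle brushed the socket wall at about 3 N and I shifted roughly 1.5 mm to clear it. It then seated at a peak of 26 N, below the 40 N limit but firmer than intended, because I sent one 1 mm step too many without reading the force in between.

**Last checks:**
- **Depth:** the three cameras put the nozzle's foot at z = 0.012–0.013 m, where fully home is 0.012.
- **Tilt:** about 0.01–0.02 rad.
- **Sideways position:** the views scatter by about 4 mm, and the wrist view's socket estimate was off by more. That the nozzle is centred therefore rests mainly on the full depth it reached.
- **Bystanders:** the slim nozzle and tape show no real movement. The disc and the other bystanders were not seen in the final check, but nothing came near them.

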